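# Wedge the dovetailed lid onto the sloping spice box

### The arm

A 6-joint arm with a two-finger parallel gripper is mounted at the origin on a cart in front of the work surface, level with it; the furniture and walls round the work are solid. World frame = base frame: x ahead of the robot, y to its left, z up, the work surface at z = 0. Lengths are in m, angles in rad, forces in N, time in s.
With the tool pointing down it reaches from about 0.35 to 0.975 m from the base axis. Payload 4.9 kg.
Tool frame: the origin (TCP) lies on the centre line of the jaws, within the pads' length; the fingertips stand 25 mm ahead of it and the grasp point (between the pads) lies 6 mm ahead of it; z points along the fingers, y is the line along which they close (so a half turn about z gives the same grasp; the last joint's range is limited). The gripper opens to 85 mm and grips with 20 to 120 N. Pads are 22 mm wide; open, the fingers measure 114 mm over their backs; the gripper's body (76 mm by 85 mm) begins 54 mm behind the grasp point. The pads swing forward as they close: fully open they stand 13 mm farther back than shut.
Start: joints at [-1.415, 0.053, 1.613, -0, 1.476, -0.119], TCP at [0.17, -0.602, 0.256] pointing down, gripper open.
Joint ranges: [-3.01, 3.01], [-1.01, 2.22], [0.06, 2.58], [-1.02, 4.17], [0.09, 2.62], [-3.14, 3.14]. Speed limits (rad/s): [2.57, 2.57, 3.14, 3.14, 3.14, 3.14].

### API

Orientations are given as [roll, pitch, yaw] about the fixed x, y, z axes, in that order (R = Rz(yaw) Ry(pitch) Rx(roll)).
In Python, from cell import arm gives the robot as it stands. The module is installed in compiled form; this text tells all that it offers.
- The arm moves only by the shell command python3 -m pendant 'ROWS' [OPENING] [FORCE]. ROWS is JSON, a list of rows, each a list of 6 numbers: the shift along the tool's x, y, z in mm, then the turn, a rotation vector about the tool's x, y, z in degrees. In form: [[dx, dy, dz, rx, ry, rz], ...]. A call has exactly 5 rows; each row shifts and turns the commanded pose from where the row before left it, along the tool's axes as they then stand; what a row does not reach is not made up. A row lasts 1/12 s, in which the tool goes at most 41.7 mm and 7.16 degrees, less where a joint would pass 70% of its speed; a pose out of reach is approached as far as the arm can. A call is refused whole if a number of a shift passes 41.7 or a number of a turn 7.16, either way. A call with a gripper value outside its range is refused whole. OPENING is the closure in counts, from 0 (fully open) to 255 (shut), set as the call begins (- or left out, the last holds). The fingers move at their own pace and stop on an object; FORCE is the grip in N (left out, the last holds). Time passes only in rows, so rows that do not move let the fingers close, or fill a call up. It gives the time, the measured TCP pose, the force, the opening and the grip force at its end, in the units of the state.
- arm.read_state(): the state, without advancing time (a new reading comes with each control period).
- arm.get_image(name): name is "scene" or "top" or "wrist"; returns a dict with "frame" (480x640x3 uint8, blue, green, red), "vfov" (degrees; the focal length in pixels is half the picture's height over the tangent of half this angle, whatever the lens; pixels are square), "cx", "cy" (the principal point, pixels), "k1" (the pictures are not rectified: a ray, as slopes to the right and down, at radius r is drawn at 1 + k1 r^2 times it, then the intrinsics apply), "rvec" (rotation vector, rad) and "tvec" (3), from world to camera coordinates, as OpenCV has them; the wrist camera has in their place "hand_eye" (4x4, takes a point from camera to tool coordinates, whose origin is the TCP and whose axes are the flange's). Camera axes: x right, y down, z forward; pixel columns grow to the right and rows downward; lengths in m; the calibration is good to about 2 mm. A picture is of the moment at which its call begins: read the wrist's pose just before it. There is no depth.
- arm.close_job(): hands the job in; it is judged then, once.
The state is a dict: "t": time; "joints": joint angles; "dq": joint speeds; "tau": joint torques, N m; "tcp_pos": TCP position; "tcp_rot": TCP orientation; "force": force on the tool from outside, world axes, zero at the start; "ft_torque": the same for the moment, N m; "opening": opening from 0.0 (shut) to 1.0 (fully open); "gripper_force": force on a finger pad.
Only numpy, scipy, OpenCV 4.12 (cv2) and the standard library are available. Lean on these libraries where they do the work, as an engineer would, in place of code of your own. Each camera call takes 0.05 s, during which the arm holds its last target. There are 200 camera calls.

### The job

Close the sloping wooden spice box: pick up its dovetailed lid from the worktop by the grip bar, enter the lid's narrow end under the two undercut strips at the high back end of the box, and slide it down the slope and push until it wedges tight between both strips. Let go, so that it stays wedged by itself, and leave the mug and the two tins where they are.

Things in the scene. Friction and masses are not known exactly. Their poses are not given: they have to be found in the camera images.
- spice_box: fixed wooden box with sloping top, 147 (x) x 156 (y) x 135 mm (149 with the side strips); pushing does not move it. Origin: centre of its underside, on the worktop. x points from its low front (50 mm high, towards the robot) to its high back (135 mm), y left, z up. The top slopes 30 degrees; strips waxed.
- way: the sloping deck, 170 mm long. Origin: middle of its upper surface; x UP the slope, y across, z square off the deck (30 degrees from vertical, leaning to the robot). The lid slides on it towards -x, between two strips 16 mm high, undercut 30 degrees: the slot is 100 mm wide at the foot at x = 0, narrower above, and tapers 4 degrees each side. No end stops.
- way_mouth (a point): middle of the deck's high end, x = +85 mm in the way's frame, where the lid enters: the slot is 112 mm wide at its foot here, 93 mm between the strips' tops (88 mm at the foot at the low end)
- gib: the right-hand strip (-y side), fixed, but set 0 to 2 mm farther in, differently each time: the lid wedges with its origin somewhere between x = 0 and about +15 mm in the way's frame and up to 1 mm off to the left; where is found by feel. Its origin is the box's, moved by the setting along the box's y; yaw as the box.
- lid: loose wooden lid, 0.11 to 0.23 kg: a tapered dovetail plate 130 mm long (x), 12 mm thick; underside 109 mm wide at the +x end, 91 mm at the narrow leading -x end; upper face 14 mm narrower. Origin: centre of underside; x to the wide end, z up. Starts flat on the worktop, narrow end roughly to the robot. Home: axes parallel to the way's, underside on the deck.
- lid_grip (a point): centre of the grip bar across the middle of the lid's upper face: 14 mm along the lid's x, 56 mm along y, 28 mm high; this point is 26 mm above the underside. 12 to 25 N down the slope wedges the lid; friction then holds it. Held stiffly off centre it binds on one strip only: let go and push the bar. Its weight alone does not slide it down.
- tuna_tin_a: bystander: low round fish tin, 67 mm across, 33 mm high; origin centre of underside
- tuna_tin_b: bystander: low round fish tin, 67 mm across, 33 mm high; origin centre of underside
- mug: bystander: mug with handle, 78 x 116 x 101 mm; origin centre of underside
Mind the look-alikes: they are no part of the job. What is shaped like the lid but blue is not meant.

How it is judged:
By the outcome, as a careful person would: the job done as asked, in the order asked, and still so for the second after the job is handed in, with the robot touching nothing.
It also fails if it takes over 51 s, if anything falls off the work surface, if the arm or the gripper's body presses on something with over 40 N, if the wrist force passes 120 N, or if a joint passes its speed limit or range.

## Working session

There is one attempt and no reset: what is moved stays moved. The work goes in short steps, Python scripts to look and compute and a shell command to move; the robot and the scene stay as the last step left them, time stands still between calls to the robot, and variables do not carry over. Pictures are saved under pics/ and viewed, at most 12 in all, crops included, and the job is handed in when it is done.

```bash
mkdir -p pics; cat > h.py <<'E'
import numpy as np, cv2, json
from cell import arm
from scipy.spatial.transform import Rotation as R
def grab(n,f=None):
    s=arm.read_state(); im=arm.get_image(n)
    if f: cv2.imwrite('pics/'+f,im['frame'])
    return s,im
def cam(s,im):
    f=240/np.tan(np.radians(im['vfov'])/2)
    if 'hand_eye' in im:
        T=np.eye(4);T[:3,:3]=R.from_euler('xyz',s['tcp_rot']).as_matrix();T[:3,3]=s['tcp_pos']
        M=T@np.array(im['hand_eye']);Rc=M[:3,:3];o=M[:3,3]
    else:
        Rw=cv2.Rodrigues(np.array(im['rvec'],float))[0];Rc=Rw.T;o=-Rc@np.array(im['tvec'],float).ravel()
    return f,Rc,o
def ray(s,im,uv):
    f,Rc,o=cam(s,im); d=np.array([(uv[0]-im['cx'])/f,(uv[1]-im['cy'])/f]); p=d.copy()
    for _ in range(20): p=d/(1+im['k1']*(p@p))
    v=Rc@np.array([p[0],p[1],1.]); return o,v/np.linalg.norm(v)
def plane(s,im,uv,n,c):
    o,v=ray(s,im,uv); n=np.array(n,float); return o+v*((c-n@o)/(n@v))
def pz(s,im,uv,z): return plane(s,im,uv,[0,0,1],z)
def proj(s,im,P):
    f,Rc,o=cam(s,im); q=Rc.T@(np.array(P)-o); p=q[:2]/q[2]; p=p*(1+im['k1']*(p@p)); return np.array([im['cx'],im['cy']])+f*p
E
python3 - <<'E'
from h import *
import pickle
d={n:grab(n,n+'0.png') for n in('scene','top')}
pickle.dump(d,open('d0.pkl','wb'))
s=d['top'][0];print(s)
for n in d:
    f,Rc,o=cam(*d[n]);print(n,f,o,Rc[:,2],d[n][1]['k1'])
E
```

```text
{'t': 0.05, 'joints': array([-1.41502217e+00,  5.33366753e-02,  1.61427358e+00,  1.01762032e-05,
        1.47600743e+00, -1.19002384e-01]), 'dq': array([-0.00025639, -0.00026271, -0.00131125, -0.00021751, -0.00046526,
        0.0006745 ]), 'tau': array([ 1.64677287e-03, -3.95177114e+01, -3.71654642e+01, -5.75214517e-05,
        4.08956985e-03,  3.06549111e-06]), 'tcp_pos': array([ 0.16949551, -0.60099053,  0.25508768]), 'tcp_rot': array([-3.13958315e+00, -2.50472041e-04,  2.74775320e-01]), 'force': array([-0.09275486,  0.07656299,  0.14855882]), 'ft_torque': array([ 0.01189847, -0.02865294, -0.03300429]), 'gripper_force': 0.0, 'opening': 1.0003389264080012}
scene 577.7081003883945 [0.00195834 0.67663957 1.21122789] [ 0.42263513 -0.43431314 -0.79545688] -0.117597504604646
top 501.5423733700052 [0.44213233 0.07080026 1.02999035] [ 0.13900395  0.02359437 -0.99001071] -0.03272883222334788
```

View pics/top0.png

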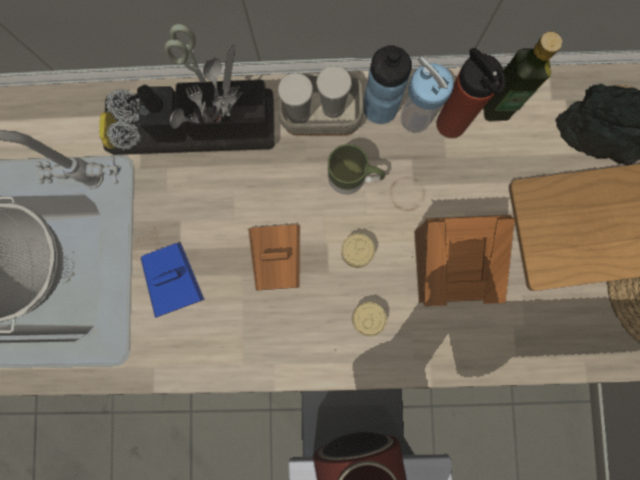

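View pics/scene0.png

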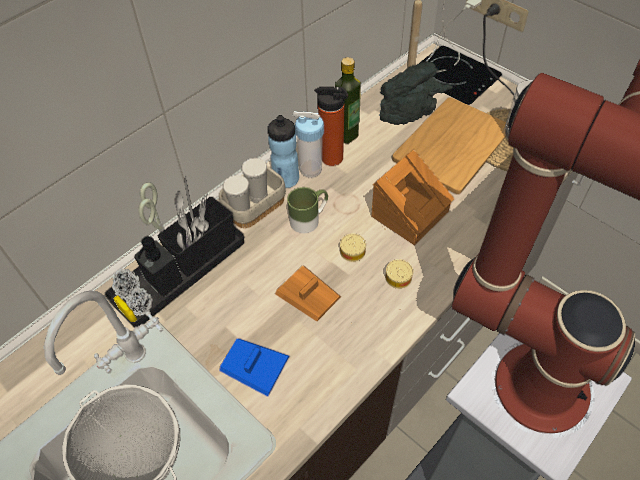

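The top view shows the wooden lid at about (275,256), narrow end towards the robot, with its bar at (275,254). The box is at (465,260), the tins at (358,250) and (370,318), the mug at (350,167), and the blue decoy at (172,279). The scene view agrees.

```bash
python3 - <<'E'
from h import *
import pickle
d=pickle.load(open('d0.pkl','rb'))
for n,roi_l,roi_b in(('top',(235,210,315,305),(405,205,520,315)),('scene',(265,255,350,325),(365,145,462,250))):
    s,im=d[n]; hsv=cv2.cvtColor(im['frame'],cv2.COLOR_BGR2HSV)
    m=cv2.inRange(hsv,(4,125,60),(16,255,255))
    for nm,(x0,y0,x1,y1) in(('lid',roi_l),('box',roi_b)):
        mm=np.zeros_like(m);mm[y0:y1,x0:x1]=m[y0:y1,x0:x1]
        mm=cv2.morphologyEx(mm,cv2.MORPH_CLOSE,np.ones((5,5)))
        c=max(cv2.findContours(mm,0,2)[0],key=cv2.contourArea)
        h=cv2.convexHull(c); a=cv2.approxPolyDP(h,3,True)[:,0]
        print(n,nm,cv2.contourArea(c))
        for p in a: print('  ',p,[tuple(pz(s,im,p,z)[:2].round(3)) for z in ((0.0,.012) if nm=='lid' else (0,.05,.064,.135,.149))])
s,im=d['top']
for nm,p,z in(('bar',(275,254),.04),('tinA',(358,250),.033),('tinB',(370,318),.033),('mug',(347,167),.1)): print(nm,pz(s,im,p,z).round(3))
fr=im['frame']
a=cv2.resize(fr[200:315,235:320],None,fx=4,fy=4,interpolation=2);b=cv2.resize(fr[200:315,405:520],None,fx=4,fy=4,interpolation=2)
cv2.imwrite('pics/crop.png',np.hstack([a,b])[:, :800])
E
```

```text
top lid 2687.5
   [296 225] [(np.float64(0.621), np.float64(0.134)), (np.float64(0.619), np.float64(0.133))]
   [297 285] [(np.float64(0.496), np.float64(0.135)), (np.float64(0.495), np.float64(0.134))]
   [257 288] [(np.float64(0.492), np.float64(0.217)), (np.float64(0.492), np.float64(0.215))]
   [250 229] [(np.float64(0.615), np.float64(0.231)), (np.float64(0.613), np.float64(0.229))]
top box 7267.0
   [519 205] [(np.float64(0.649), np.float64(-0.332)), (np.float64(0.639), np.float64(-0.312)), (np.float64(0.636), np.float64(-0.307)), (np.float64(0.622), np.float64(-0.279)), (np.float64(0.619), np.float64(-0.273))]
   [519 236] [(np.float64(0.584), np.float64(-0.326)), (np.float64(0.577), np.float64(-0.307)), (np.float64(0.575), np.float64(-0.301)), (np.float64(0.565), np.float64(-0.274)), (np.float64(0.563), np.float64(-0.269))]
   [504 302] [(np.float64(0.45), np.float64(-0.285)), (np.float64(0.449), np.float64(-0.268)), (np.float64(0.449), np.float64(-0.263)), (np.float64(0.449), np.float64(-0.238)), (np.float64(0.449), np.float64(-0.233))]
   [426 304] [(np.float64(0.45), np.fl
[... 1951 characters left out ...]
, (np.float64(0.572), np.float64(-0.079)), (np.float64(0.565), np.float64(-0.07)), (np.float64(0.53), np.float64(-0.024)), (np.float64(0.523), np.float64(-0.015))]
   [373 184] [(np.float64(0.67), np.float64(-0.202)), (np.float64(0.642), np.float64(-0.166)), (np.float64(0.635), np.float64(-0.156)), (np.float64(0.595), np.float64(-0.104)), (np.float64(0.588), np.float64(-0.094))]
   [401 145] [(np.float64(0.71), np.float64(-0.379)), (np.float64(0.681), np.float64(-0.336)), (np.float64(0.673), np.float64(-0.323)), (np.float64(0.631), np.float64(-0.261)), (np.float64(0.623), np.float64(-0.249))]
bar [0.557 0.175 0.04 ]
tinA [0.561 0.009 0.033]
tinB [ 0.426 -0.009  0.033]
mug [0.713 0.028 0.1  ]
```

View pics/crop.png

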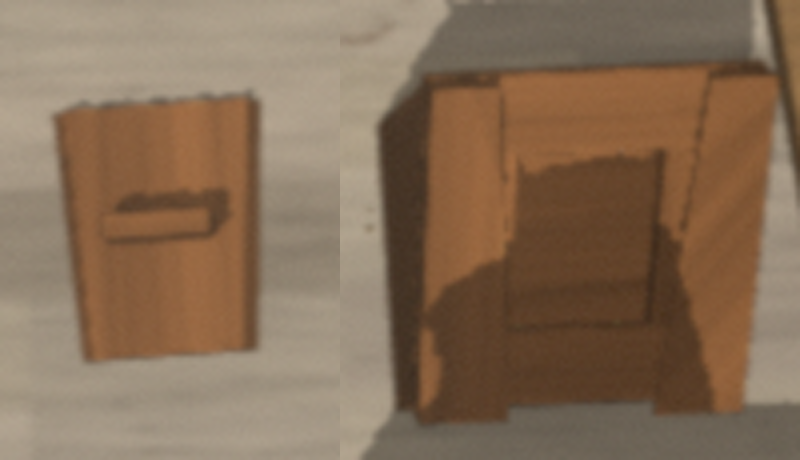

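The crop shows the lid, narrow end down, with its bar centred. The box has its strip tops' outer corners at about px (427,219), (514,217), (424.5,305) and (505.7,303). Next I plan a wrist look over the box on the way.

```bash
cat >> h.py <<'E'
def goal(yaw,tilt=0):  # deg; tool y along lid x (yaw), tool x to the left; tilt up the slope
    return R.from_euler('z',yaw+90,degrees=True)*R.from_euler('x',180,degrees=True)*R.from_euler('x',-tilt,degrees=True)
def plan(p,Rg,n,p0=None,R0=None,nt=None):
    s=arm.read_state()
    p0=np.array(s['tcp_pos']) if p0 is None else np.array(p0); R0=R.from_euler('xyz',s['tcp_rot']) if R0 is None else R0
    dr=(R0.inv()*Rg).as_rotvec(); nt=nt or n; st=(np.array(p)-p0)/n
    for i in range(n):
        k=min(i,nt); Ri=R0*R.from_rotvec(dr*k/nt)
        print(np.r_[Ri.inv().apply(st)*1000, np.degrees(dr/nt) if i<nt else np.zeros(3)].round(1).tolist())
E
python3 - <<'E'
from h import *
import pickle
d=pickle.load(open('d0.pkl','rb'));s,im=d['top']
P=[pz(s,im,p,z) for p,z in(((427,219),.149),((514,217),.149),((505.7,303),.064),((424.5,305),.064))]
for p in P: print(p.round(3))
print(np.linalg.norm(P[0]-P[1]),np.linalg.norm(P[2]-P[3]))
s,im=grab('wrist'); print(np.array(im['hand_eye']).round(3),im['vfov'],im['k1'],im['cx'],im['cy'])
plan([.46,-.18,.36],goal(3),15,nt=12)
E
```

```text
[ 0.599 -0.108  0.149]
[ 0.598 -0.263  0.149]
[ 0.447 -0.266  0.064]
[ 0.448 -0.111  0.064]
0.15444660724601425 0.1544181789488579
[[ 0.001 -0.944 -0.329  0.085]
 [ 1.     0.002 -0.     0.001]
 [ 0.001 -0.329  0.944 -0.116]
 [ 0.     0.     0.     1.   ]] 59.09767267557048 -0.08460448062067255 324.1879117313141 244.61436060548593
[26.3, -21.8, -6.9, -0.0, -0.0, -6.4]
[28.5, -18.7, -6.9, -0.0, -0.0, -6.4]
[30.4, -15.4, -6.9, -0.0, -0.0, -6.4]
[32.0, -11.9, -7.0, -0.0, -0.0, -6.4]
[33.1, -8.2, -7.0, -0.0, -0.0, -6.4]
[33.8, -4.4, -7.0, -0.0, -0.0, -6.4]
[34.1, -0.6, -7.0, -0.0, -0.0, -6.4]
[34.0, 3.2, -7.0, -0.0, -0.0, -6.4]
[33.4, 7.0, -7.0, -0.0, -0.0, -6.4]
[32.4, 10.7, -7.0, -0.0, -0.0, -6.4]
[31.0, 14.3, -7.0, -0.0, -0.0, -6.4]
[29.2, 17.6, -7.0, -0.0, -0.0, -6.4]
[27.0, 20.8, -7.0, 0.0, 0.0, 0.0]
[27.0, 20.8, -7.0, 0.0, 0.0, 0.0]
[27.0, 20.8, -7.0, 0.0, 0.0, 0.0]
```

```bash
python3 -m pendant '[[26,-22,-7,0,0,-6.4],[28.5,-18.5,-7,0,0,-6.4],[30.5,-15.5,-7,0,0,-6.4],[32,-12,-7,0,0,-6.4],[33,-8,-7,0,0,-6.4]]'
python3 -m pendant '[[34,-4.5,-7,0,0,-6.4],[34,-0.5,-7,0,0,-6.4],[34,3,-7,0,0,-6.4],[33.5,7,-7,0,0,-6.4],[32.5,10.5,-7,0,0,-6.4]]'
python3 -m pendant '[[31,14.5,-7,0,0,-6.4],[29,17.5,-7,0,0,-6.4],[27,21,-7,0,0,0],[27,21,-7,0,0,0],[27,21,-7,0,0,0]]'
python3 -m pendant '[[10,25,0,0,0,0],[10,25,0,0,0,0],[10,10,0,0,0,0],[0,0,0,0,0,0],[0,0,0,0,0,0]]'
python3 - <<'E'
from h import *
import pickle
d=grab('wrist','w1.png');pickle.dump(d,open('w1.pkl','wb'));print(d[0]['t'],d[0]['tcp_pos'],d[0]['joints'])
E
```

```text
t: 0.57
tcp_pos: [0.2668, -0.4597, 0.2911]
tcp_rot: [-3.141, -0.0, 0.838]
force: [1.0, -0.3, 0.6]
opening: 1.0
gripper_force: 0.0
t: 0.98
tcp_pos: [0.3641, -0.3193, 0.3264]
tcp_rot: [-3.142, -0.0, 1.397]
force: [1.0, 0.1, 1.1]
opening: 1.001
gripper_force: 0.0
t: 1.4
tcp_pos: [0.4627, -0.1798, 0.3614]
tcp_rot: [-3.142, -0.0, 1.615]
force: [-0.3, -0.9, -0.7]
opening: 1.001
gripper_force: 0.0
t: 1.82
tcp_pos: [0.5208, -0.1484, 0.3607]
tcp_rot: [-3.14, -0.0, 1.617]
force: [0.4, -0.0, -0.2]
opening: 1.003
gripper_force: 0.0
1.8167 [ 0.52078334 -0.14843313  0.36066271] [-4.14928081e-01 -1.86737557e-01  1.66969123e+00 -3.84868172e-04
  1.66002132e+00 -4.60744948e-01]
```

View pics/w1.png

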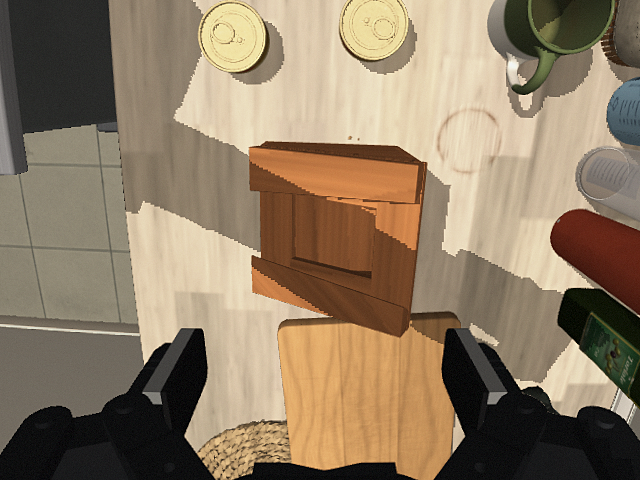

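The wrist view shows the box with its high end right and left strip up. The left strip's top runs from (249,147)/(250,188) to about (425,163)/(417,204). The right strip's runs from (252,256)/(252,292) to about (411,305)/(402,335). I'll zoom for exact corners.

```bash
python3 - <<'E'
import cv2
f=cv2.imread('pics/w1.png')[135:345,240:435]
f=cv2.resize(f,None,fx=2.8,fy=2.8,interpolation=cv2.INTER_CUBIC);cv2.imwrite('pics/w1c.png',f)
E
```

```text
(no output)
```

View pics/w1c.png

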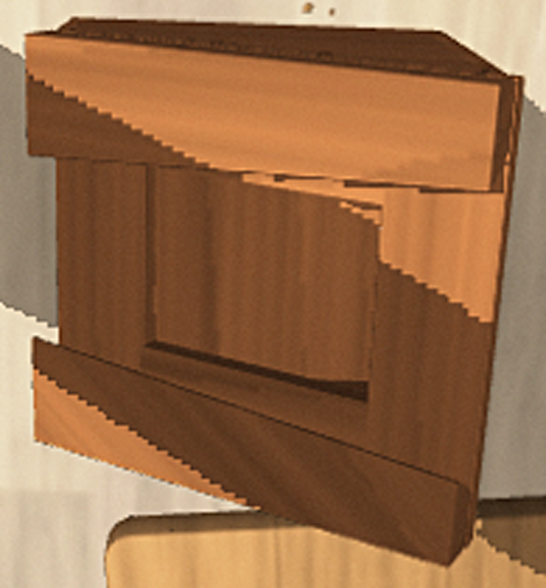

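The crop gives the strip tops' corners in crop px (divide by 2.8, add (240,135)). Left strip: (26,37), (501,82), (491,190), (28,155). Right strip: (34,338), (467,487), (450,566), (34,441). The deck's back edge runs (521,76) to (492,322).

```bash
python3 - <<'E'
from h import *
import pickle
s,im=pickle.load(open('w1.pkl','rb'))
g=lambda x,y,z:pz(s,im,(x/2.8+240,y/2.8+135),z)
C={k:g(*v) for k,v in dict(A=(26,37,.064),B=(501,82,.149),C=(491,190,.149),D=(28,155,.064),E=(34,338,.064),F=(467,487,.149),G=(450,566,.149),H=(34,441,.064),K=(521,76,.135),L=(492,322,.135)).items()}
for k in C: print(k,C[k].round(4))
n=lambda a,b:round(float(np.linalg.norm(C[a]-C[b]))*1000,1)
print('len',n('A','B'),n('D','C'),n('E','F'),n('H','G'),'outer w',n('A','H'),n('B','G'),'inner',n('C','F'),n('D','E'))
y=lambda a,b:round(float(np.degrees(np.arctan2(C[b][1]-C[a][1],C[b][0]-C[a][0]))),2)
print('yaw',y('A','B'),y('H','G'),y('D','C'),y('E','F'),y('H','A')-90,y('G','B')-90,y('E','D')-90,y('F','C')-90)
ts,ti=pickle.load(open('d0.pkl','rb'))['top']
for k in 'ABGH': print(k,proj(ts,ti,C[k]).round(1))
for nm,p,z in(('tin1',(233,37),.033),('tin2',(374,26),.033)): print(nm,pz(s,im,p,z).round(3))
E
```

```text
A [ 0.4461 -0.1128  0.064 ]
B [ 0.5918 -0.1088  0.149 ]
C [ 0.5925 -0.1395  0.149 ]
D [ 0.4465 -0.1542  0.064 ]
E [ 0.4482 -0.2235  0.064 ]
F [ 0.5962 -0.2339  0.149 ]
G [ 0.5941 -0.2624  0.149 ]
H [ 0.4477 -0.266   0.064 ]
K [ 0.6006 -0.1087  0.135 ]
L [ 0.6009 -0.1841  0.135 ]
len 168.8 169.5 171.0 169.3 outer w 153.2 153.6 inner 94.5 69.3
yaw 1.56 1.42 5.74 -4.03 0.6099999999999994 0.8400000000000034 1.3400000000000034 2.260000000000005
A [425.3 305.9]
B [427.6 222.8]
G [514. 219.]
H [505.8 302.7]
tin1 [ 0.425 -0.01   0.033]
tin2 [0.561 0.006 0.033]
```

```bash
python3 -m pendant '[[33.6,5,14,0,0,-0.6],[33.6,5,14,0,0,0],[33.6,5,14,0,0,0],[33.6,5,14,0,0,0],[33.6,5,14,0,0,0]]' 100
python3 -m pendant '[[33.6,5,14,0,0,0],[33.6,5,14,0,0,0],[33.6,5,14,0,0,0],[33.6,5,14,0,0,0],[33.6,5,14,0,0,0]]'
python3 -m pendant '[[0,0,0,0,0,0],[0,0,0,0,0,0],[0,0,0,0,0,0],[0,0,0,0,0,0],[0,0,0,0,0,0]]'
python3 - <<'E'
from h import *
import pickle
d=grab('wrist','w2.png');pickle.dump(d,open('w2.pkl','wb'));s,im=d
hsv=cv2.cvtColor(im['frame'],cv2.COLOR_BGR2HSV)
m=cv2.inRange(hsv,(4,110,40),(18,255,255)); m=cv2.morphologyEx(m,cv2.MORPH_CLOSE,np.ones((7,7)))
c=max(cv2.findContours(m,0,2)[0],key=cv2.contourArea);a=cv2.approxPolyDP(cv2.convexHull(c),6,True)[:,0]
for p in a: print(p,pz(s,im,p,0).round(4),pz(s,im,p,.012).round(4))
E
```

```text
t: 2.28
tcp_pos: [0.5362, 0.0205, 0.2909]
tcp_rot: [3.141, 0.0, 1.624]
force: [1.2, 0.2, -0.1]
opening: 0.606
gripper_force: 0.0
t: 2.7
tcp_pos: [0.5524, 0.1897, 0.221]
tcp_rot: [3.141, 0.0, 1.624]
force: [-0.6, -0.6, -0.6]
opening: 0.609
gripper_force: 0.0
t: 3.12
tcp_pos: [0.5532, 0.188, 0.2224]
tcp_rot: [3.14, -0.0, 1.624]
force: [0.5, 0.8, -0.2]
opening: 0.603
gripper_force: 0.0
[405 154] [0.6151 0.234  0.    ] [0.6127 0.2354 0.012 ]
[396 279] [0.6196 0.1261 0.    ] [0.617  0.1312 0.012 ]
[246 265] [0.4886 0.1323 0.    ] [0.4907 0.1372 0.012 ]
[243 164] [0.4866 0.2192 0.    ] [0.4888 0.221  0.012 ]
```

View pics/w2.png

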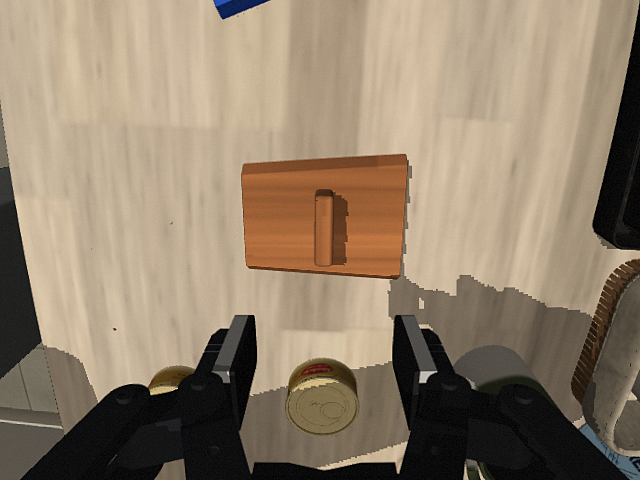

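The picture shows the lid squarely in view with corners (243,164), (405,154), (396,279) and (246,265). The bar runs (324,192) to (324,265). The sizes check: 108 x 130 mm.

```bash
python3 - <<'E'
from h import *
import pickle
s,im=pickle.load(open('w2.pkl','rb'))
for p in((316,196),(332,196),(316,265),(332,265)): print(pz(s,im,p,.04).round(4))
plan([.5525,.178,.12],goal(2.2),5)
E
```

```text
[0.5464 0.205  0.04  ]
[0.5579 0.2057 0.04  ]
[0.5489 0.1517 0.04  ]
[0.5611 0.1523 0.04  ]
[-2.0, -0.3, 20.5, 0.0, -0.0, 0.2]
[-2.0, -0.3, 20.5, 0.0, -0.0, 0.2]
[-2.0, -0.2, 20.5, 0.0, -0.0, 0.2]
[-2.0, -0.2, 20.5, 0.0, -0.0, 0.2]
[-2.0, -0.2, 20.5, 0.0, -0.0, 0.2]
```

```bash
python3 -m pendant '[[-2,0,34,0,0,0.2],[-2,0,34,0,0,0.2],[-2,0,34,0,0,0],[-2,0,34,0,0,0],[-2,0,30,0,0,0]]'
python3 -m pendant '[[0,0,8,0,0,0],[0,0,8,0,0,0],[0,0,0,0,0,0],[0,0,0,0,0,0],[0,0,0,0,0,0]]'
python3 -m pendant '[[0,0,0,0,0,0],[0,0,0,0,0,0],[0,0,0,0,0,0],[0,0,0,0,0,0],[0,0,0,0,0,0]]' 255 50
```

```text
t: 3.58
tcp_pos: [0.5529, 0.1783, 0.0539]
tcp_rot: [3.142, 0.0, 1.617]
force: [-0.2, -0.4, -0.6]
opening: 0.606
gripper_force: 0.0
t: 4.0
tcp_pos: [0.555, 0.1797, 0.0419]
tcp_rot: [3.137, -0.001, 1.619]
force: [0.0, 0.1, 0.8]
opening: 0.609
gripper_force: 0.0
t: 4.42
tcp_pos: [0.5539, 0.1796, 0.0404]
tcp_rot: [3.14, -0.0, 1.619]
force: [0.1, 1.0, 4.9]
opening: 0.153
gripper_force: 50.3
```

```bash
cat >> h.py <<'E'
O=np.array([.5285,-.1877,.0926]); YAW=1.15
RW=R.from_euler('z',YAW,degrees=True)*R.from_euler('y',-30,degrees=True)
HG=.0404
def tcp_for(u,v,w): return O+RW.apply(np.array([u,v,w])/1000+[0,0,HG])
def way_of(p): return (RW.inv().apply(np.array(p)-O)-[0,0,HG])*1000
E
python3 -m pendant '[[0,0,-20,0,0,0],[0,0,-40,0,0,0],[0,0,-40,0,0,0],[0,0,-40,0,0,0],[0,0,-40,0,0,0]]'
python3 - <<'E'
from h import *
print(tcp_for(170,0,15)); plan(tcp_for(170,0,15),goal(YAW,30),12)
E
```

```text
t: 4.83
tcp_pos: [0.552, 0.1792, 0.2198]
tcp_rot: [-3.139, 0.0, 1.619]
force: [1.7, 0.3, -2.1]
opening: 0.153
gripper_force: 49.3
[ 0.64800024 -0.18530115  0.22557781]
[-30.7, 6.5, -0.5, -2.5, -0.0, 0.1]
[-30.7, 6.6, -0.2, -2.5, -0.0, 0.1]
[-30.7, 6.7, 0.1, -2.5, -0.0, 0.1]
[-30.7, 6.7, 0.4, -2.5, -0.0, 0.1]
[-30.7, 6.8, 0.8, -2.5, -0.0, 0.1]
[-30.6, 6.8, 1.1, -2.5, -0.0, 0.1]
[-30.6, 6.8, 1.4, -2.5, -0.0, 0.1]
[-30.6, 6.8, 1.7, -2.5, -0.0, 0.1]
[-30.6, 6.8, 2.0, -2.5, -0.0, 0.1]
[-30.6, 6.8, 2.3, -2.5, -0.0, 0.1]
[-30.6, 6.8, 2.6, -2.5, -0.0, 0.1]
[-30.5, 6.7, 3.0, -2.5, -0.0, 0.1]
```

```bash
python3 -m pendant '[[-30.7,6.6,-0.3,-2.5,0,0.1],[-30.7,6.6,-0.3,-2.5,0,0.1],[-30.7,6.7,0,-2.5,0,0.1],[-30.7,6.7,0.4,-2.5,0,0.1],[-30.7,6.8,0.8,-2.5,0,0.1]]'
python3 -m pendant '[[-30.6,6.8,1.1,-2.5,0,0.1],[-30.6,6.8,1.4,-2.5,0,0.1],[-30.6,6.8,1.7,-2.5,0,0.1],[-30.6,6.8,2,-2.5,0,0.1],[-30.6,6.8,2.3,-2.5,0,0.1]]'
python3 -m pendant '[[-30.6,6.8,2.6,-2.5,0,0.1],[-30.5,6.7,3,-2.5,0,0.1],[0,0,0,0,0,0],[0,0,0,0,0,0],[0,0,0,0,0,0]]'
python3 - <<'E'
from h import *
import pickle
d={n:grab(n,n+'3.png') for n in('scene','top','wrist')}
pickle.dump(d,open('d3.pkl','wb'))
s=arm.read_state();print(s['t'],way_of(s['tcp_pos']),(goal(YAW,30).inv()*R.from_euler('xyz',s['tcp_rot'])).as_rotvec(degrees=True))
def crop(n,x,y,w,h,f): return cv2.resize(d[n][1]['frame'][y:y+h,x:x+w],None,fx=f,fy=f,interpolation=2)
a=crop('top',400,150,130,170,3);b=d['wrist'][1]['frame'][0:480,60:580];b=cv2.resize(b,None,fx=.78,fy=.78)
H=510;b=cv2.copyMakeBorder(b,0,H-b.shape[0],0,0,0);cv2.imwrite('pics/v3.png',np.hstack([a,b]))
E
```

```text
t: 5.25
tcp_pos: [0.5927, 0.0263, 0.2205]
tcp_rot: [2.923, -0.001, 1.61]
force: [-0.1, 0.7, -2.1]
opening: 0.154
gripper_force: 49.5
t: 5.67
tcp_pos: [0.6331, -0.1254, 0.2221]
tcp_rot: [2.706, -0.004, 1.602]
force: [0.4, 0.9, -1.6]
opening: 0.155
gripper_force: 49.5
t: 6.08
tcp_pos: [0.6494, -0.1844, 0.2227]
tcp_rot: [2.621, -0.007, 1.599]
force: [-0.6, -0.6, -1.6]
opening: 0.155
gripper_force: 49.5
6.2333 [170.98504537   1.78092621  12.41270045] [ 0.04871704  0.55555643 -0.30610996]
```

View pics/v3.png

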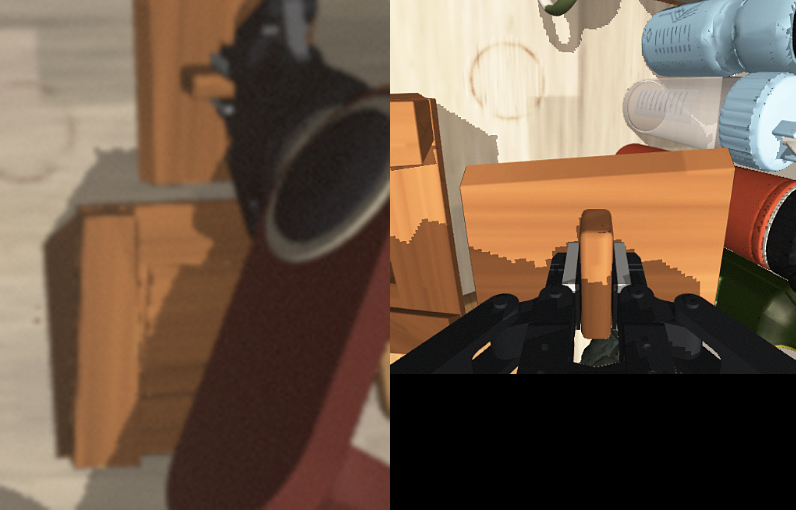

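The left part shows the lid above the box's high end. The right part shows the bar held between the pads, with the lid's left underside corners at crop (467,165) and (728,149) and its upper corners at (461,187) and (728,176). I'll compute the lid's offset in the hand.

```bash
python3 - <<'E'
from h import *
import pickle
d=pickle.load(open('d3.pkl','rb'));s,im=d['wrist']
Z=RW.apply([0,0,1.])
T=R.from_euler('xyz',s['tcp_rot']);p0=np.array(s['tcp_pos'])
tz=-T.apply([0,0,1.])
for h,p in((0,(467,165)),(0,(728,149)),(12,(461,187)),(12,(728,176)),(40,(583,212)),(40,(611,212))):
    px=((p[0]-390)/.78+60,p[1]/.78)
    c=tz@p0-HG+h/1000
    q=plane(s,im,px,tz,c); l=T.inv().apply(q-p0)*1000
    print(h,'lid x,y (tool):',l[[1,0]].round(1),'way',(RW.inv().apply(q-O)*1000).round(1))
ts,ti=d['top']
for P in((105,45.5,13),(105,38.5,25),(105,45.5,11),): print(proj(ts,ti,O+RW.apply(np.array(P)/1000)))
# box corners seen now: left strip top high inner corner etc
for P in((85,77,16),(-85,77,16),(85,46.5,16)): print('box',(proj(ts,ti,O+RW.apply(np.array(P)/1000))-[400,150])*3)
E
```

```text
0 lid x,y (tool): [-65.   43.3] way [105.4  45.   12.7]
0 lid x,y (tool): [63.8 51.5] way [234.1  53.9  12.6]
12 lid x,y (tool): [-64.3  35.7] way [106.1  37.4  24.7]
12 lid x,y (tool): [60.5 41.2] way [230.9  43.5  24.5]
40 lid x,y (tool): [-5.8 35. ] way [164.7  36.7  52.6]
40 lid x,y (tool): [ 4.9 35. ] way [175.4  36.7  52.6]
[445.67106353 210.2879248 ]
[451.33927574 212.28162031]
[445.39904051 209.92769439]
box [ 83.56424714 217.18214038]
box [ 75.22203825 468.93767788]
box [135.09199932 214.61672023]
```

```bash
python3 -m pendant '[[0,0,3,0,-0.5,0.3],[0,0,4,0,0,0],[0,0,3.5,0,0,0],[0,0,0,0,0,0],[0,0,0,0,0,0]]'
python3 - <<'E'
from h import *
s=arm.read_state();print(way_of(s['tcp_pos']),(goal(YAW,30).inv()*R.from_euler('xyz',s['tcp_rot'])).as_rotvec(degrees=True),RW.inv().apply(s['force']))
E
python3 -m pendant '[[0,-10,0,0,0,0],[0,-10,0,0,0,0],[0,-10,0,0,0,0],[0,-10,0,0,0,0],[0,-10,0,0,0,0]]'
python3 - <<'E'
from h import *
s=arm.read_state();print(way_of(s['tcp_pos']),(goal(YAW,30).inv()*R.from_euler('xyz',s['tcp_rot'])).as_rotvec(degrees=True),RW.inv().apply(s['force']))
E
```

```text
t: 6.65
tcp_pos: [0.6554, -0.1843, 0.2144]
tcp_rot: [2.619, -0.001, 1.59]
force: [-0.3, 0.5, -2.6]
opening: 0.151
gripper_force: 49.6
[170.7893926    0.88598161   1.58588747] [0.0595993  0.02797441 0.05506449] [-1.55616762  0.52190023 -2.06381379]
t: 7.07
tcp_pos: [0.6108, -0.1854, 0.1891]
tcp_rot: [2.619, -0.001, 1.59]
force: [0.4, 0.4, -1.8]
opening: 0.153
gripper_force: 49.5
[119.50878064   0.61170524   2.0253204 ] [ 0.0430624  -0.00313286  0.08703342] [-0.55076422  0.42545339 -1.74509316]
```

```bash
cat > st.py <<'E'
from h import *
s=arm.read_state();print('t',s['t'],'way',way_of(s['tcp_pos']).round(2),'rot',(goal(YAW,30).inv()*R.from_euler('xyz',s['tcp_rot'])).as_rotvec(degrees=True).round(2),'F',RW.inv().apply(s['force']).round(1),'T',RW.inv().apply(s['ft_torque']).round(2))
E
python3 -m pendant '[[0,-8,0,0,0,0],[0,-8,0,0,0,0],[0,-8,0,0,0,0],[0,-8,0,0,0,0],[0,-8,0,0,0,0]]' >/dev/null; python3 st.py
python3 - <<'E'
from h import *
d={n:grab(n) for n in('scene','wrist','top')}
a=cv2.resize(d['scene'][1]['frame'][120:260,350:480],None,fx=3,fy=3,interpolation=2)
b=cv2.resize(d['wrist'][1]['frame'][:,60:560],None,fx=.8,fy=.8)
cv2.imwrite('pics/v4.png',np.hstack([a,cv2.copyMakeBorder(b,0,420-b.shape[0],0,0,0)]))
E
```

```text
t 7.4833 way [80.58  0.55  2.27] rot [-0.01 -0.02  0.06] F [-0.4  0.1 -1.9] T [-0.04  0.39  0.02]
```

View pics/v4.png

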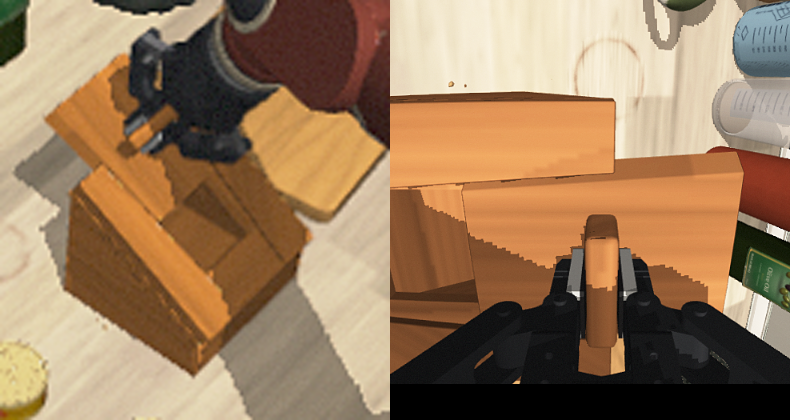

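Both views show the lid's leading end tucked under the left strip (strip end at crop (613,170) lying over the lid). I'll keep sliding.

```bash
python3 -m pendant '[[0,-7,0.3,0,0,0],[0,-7,0.3,0,0,0],[0,-7,0.2,0,0,0],[0,-7,0.2,0,0,0],[0,-7,0,0,0,0]]' >/dev/null; python3 st.py
python3 -m pendant '[[0,-3,0.2,0,0,0],[0,-3,0.2,0,0,0],[0,-3,0.2,0,0,0],[0,-2,0.2,0,0,0],[0,0,0,0,0,0]]' >/dev/null; python3 st.py
```

```text
t 8.05 way [45.24  0.74  1.  ] rot [0.03 0.   0.07] F [-0.5  0.7 -1.5] T [0.02 0.42 0.01]
t 8.4667 way [35.23  0.49  0.59] rot [-0.01 -0.03  0.06] F [-2.7  0.5  0.3] T [-0.08  0.54 -0.04]
```

```bash
python3 -m pendant '[[0,-2,0,0,0,0],[0,-2,0,0,0,0],[0,-2,0,0,0,0],[0,-2,0,0,0,0],[0,0,0,0,0,0]]' >/dev/null; python3 st.py
python3 -m pendant '[[0,-1.5,0,0,0,0],[0,-1.5,0,0,0,0],[0,-1.5,0,0,0,0],[0,-1.5,0,0,0,0],[0,0,0,0,0,0]]' >/dev/null; python3 st.py
```

```text
t 8.8833 way [27.56  0.87  0.63] rot [-0.05  0.01  0.07] F [ 0.3  2.5 -0.1] T [0.35 0.   0.01]
t 9.3 way [21.99  1.11  0.71] rot [-0.09  0.05  0.1 ] F [4.  5.2 0.6] T [ 0.77 -0.37 -0.06]
```

```bash
python3 -m pendant '[[0,0,0,0,0,0],[0,0,0,0,0,0],[0,0,0,0,0,0],[0,0,0,0,0,0],[0,0,0,0,0,0]]' 188 30; python3 st.py
python3 -m pendant '[[0,-1,-0.5,0,0,0],[0,-1,-0.5,0,0,0],[0,-1,0,0,0,0],[0,-1,0,0,0,0],[0,0,0,0,0,0]]' ; python3 st.py
```

```text
t: 9.72
tcp_pos: [0.5263, -0.1873, 0.1383]
tcp_rot: [2.618, -0.0, 1.59]
force: [0.2, 0.1, 1.1]
opening: 0.263
gripper_force: 0.0
t 9.7167 way [20.95  0.47  0.3 ] rot [ 0.03 -0.03  0.07] F [0.7 0.1 0.9] T [-0.04  0.24  0.02]
t: 10.13
tcp_pos: [0.5223, -0.1871, 0.1372]
tcp_rot: [2.618, -0.001, 1.59]
force: [-0.1, 0.0, 0.2]
opening: 0.265
gripper_force: 0.0
t 10.1333 way [16.92  0.71  1.32] rot [ 0.02 -0.01  0.07] F [0.  0.  0.2] T [-0.    0.26 -0.02]
```

```bash
Z='[0,0,0,0,0,0]'
python3 -m pendant '[[0,-1,0,0,0,0],[0,-1,0,0,0,0],[0,-1,0,0,0,0],[0,0,0,0,0,0],[0,0,0,0,0,0]]' >/dev/null; python3 st.py
python3 -m pendant '[[0,-1,0,0,0,0],[0,-1,0,0,0,0],[0,0,0,0,0,0],[0,0,0,0,0,0],[0,0,0,0,0,0]]' >/dev/null; python3 st.py
python3 -m pendant '[[0,-1,0,0,0,0],[0,-1,0,0,0,0],[0,0,0,0,0,0],[0,0,0,0,0,0],[0,0,0,0,0,0]]' >/dev/null; python3 st.py
```

```text
t 10.55 way [14.11  0.69  1.35] rot [ 0.01 -0.01  0.07] F [-0.5 -0.7 -0.6] T [-0.    0.26  0.01]
t 10.9667 way [12.12  0.68  1.34] rot [ 0.01 -0.01  0.06] F [ 0.2  0.4 -0.2] T [0.01 0.23 0.03]
t 11.3833 way [10.12  0.69  1.34] rot [ 0.01 -0.01  0.07] F [-1.1  0.2  0.1] T [-0.01  0.24  0.05]
```

```bash
for i in 1; do python3 -m pendant '[[0,-1,0,0,0,0],[0,-1,0,0,0,0],[0,0,0,0,0,0],[0,0,0,0,0,0],[0,0,0,0,0,0]]' >/dev/null; python3 st.py; done
python3 -m pendant '[[0,-1,0,0,0,0],[0,-1,0,0,0,0],[0,0,0,0,0,0],[0,0,0,0,0,0],[0,0,0,0,0,0]]' >/dev/null; python3 st.py
```

```text
t 11.8 way [8.11 0.7  1.33] rot [ 0.01 -0.01  0.07] F [ 0.6  0.1 -1.3] T [-0.06  0.25 -0.02]
t 12.2167 way [6.1  0.69 1.33] rot [ 0.01 -0.01  0.06] F [-0.5  0.6  0. ] T [0.   0.29 0.04]
```

```bash
python3 -m pendant '[[0,-1,0,0,0,0],[0,-0.5,0,0,0,0],[0,0,0,0,0,0],[0,0,0,0,0,0],[0,0,0,0,0,0]]' >/dev/null; python3 st.py
python3 -m pendant '[[0,-1,0,0,0,0],[0,-0.5,0,0,0,0],[0,0,0,0,0,0],[0,0,0,0,0,0],[0,0,0,0,0,0]]' >/dev/null; python3 st.py
python3 - <<'E'
from h import *
d={n:grab(n) for n in('wrist',)}
cv2.imwrite('pics/v5.png',d['wrist'][1]['frame'])
E
```

```text
t 12.6333 way [4.64 0.68 1.35] rot [ 0.01 -0.01  0.07] F [ 0.4  0.7 -0.2] T [-0.02  0.24  0.  ]
t 13.05 way [3.18 0.68 1.36] rot [ 0.01 -0.01  0.06] F [-0.2  0.3 -0. ] T [-0.02  0.31  0.  ]
```

View pics/v5.png

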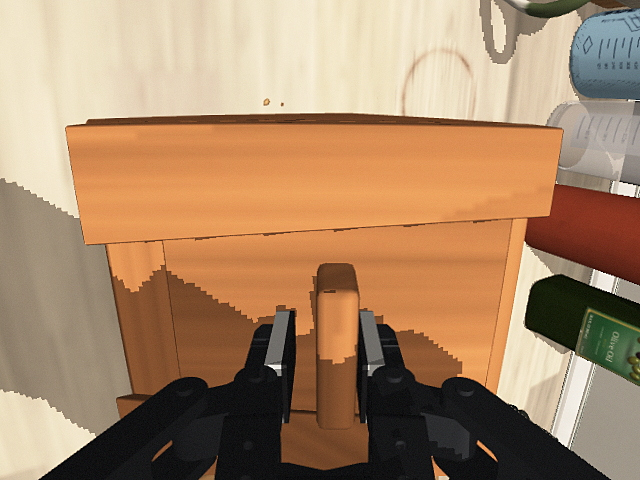

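The wrist view shows the up-slope pad against the bar at (358,300), a gap on the other side, and the lid between both strips with its leading edge at x≈168. I'll continue pushing.

```bash
python3 -m pendant '[[0,-1,0,0,0,0],[0,-0.5,0,0,0,0],[0,0,0,0,0,0],[0,0,0,0,0,0],[0,0,0,0,0,0]]' >/dev/null; python3 st.py
python3 -m pendant '[[0,-1,0,0,0,0],[0,-0.5,0,0,0,0],[0,0,0,0,0,0],[0,0,0,0,0,0],[0,0,0,0,0,0]]' >/dev/null; python3 st.py
```

```text
t 13.5167 way [2.49 0.58 1.62] rot [-0.08 -0.03  0.07] F [ 3.8  0.6 -3.6] T [ 0.1  -0.42 -0.05]
t 13.9333 way [2.35 0.38 2.03] rot [-0.24 -0.07  0.09] F [ 8.1  0.7 -5.8] T [ 0.16 -0.96 -0.04]
```

```bash
python3 -m pendant '[[0,-1,0,0,0,0],[0,-0.5,0,0,0,0],[0,0,0,0,0,0],[0,0,0,0,0,0],[0,0,0,0,0,0]]' >/dev/null; python3 st.py
```

```text
t 14.35 way [2.25 0.19 2.47] rot [-0.4 -0.1  0.1] F [11.7  2.1 -7.9] T [ 0.24 -1.48 -0.02]
```

```bash
python3 -m pendant '[[0,0,0.6,0,0,0],[0,0,0.6,0,0,0],[0,0,0,0,0,0],[0,0,0,0,0,0],[0,0,0,0,0,0]]' >/dev/null; python3 st.py
python3 -m pendant '[[0,-1,0.4,0,0,0],[0,-1,0.4,0,0,0],[0,0,0,0,0,0],[0,0,0,0,0,0],[0,0,0,0,0,0]]' >/dev/null; python3 st.py
```

```text
t 14.7667 way [ 2.36 -0.21  1.91] rot [-0.36 -0.13  0.05] F [8.6 1.4 1.7] T [ 0.39 -1.03 -0.02]
t 15.1833 way [ 2.25 -0.24  1.87] rot [-0.56 -0.14  0.06] F [11.9  4.6  2.4] T [ 0.68 -1.62  0.04]
```

```bash
python3 -m pendant '[[0,-1,0.4,0,0,0],[0,-1,0.4,0,0,0],[0,0,0,0,0,0],[0,0,0,0,0,0],[0,0,0,0,0,0]]' >/dev/null; python3 st.py
```

```text
t 15.6 way [ 2.19 -0.27  1.86] rot [-0.76 -0.15  0.07] F [16.2  6.8  2.6] T [ 1.04 -2.27  0.02]
```

```bash
python3 -m pendant '[[0.6,-1,0,0,0,0],[0.4,-1,0,0,0,0],[0,0,0,0,0,0],[0,0,0,0,0,0],[0,0,0,0,0,0]]' >/dev/null; python3 st.py
python3 -m pendant '[[0.3,-1,0,0,0,0],[0.2,-0.5,0,0,0,0],[0,0,0,0,0,0],[0,0,0,0,0,0],[0,0,0,0,0,0]]' >/dev/null; python3 st.py
```

```text
t 16.0167 way [ 1.92 -0.21  1.93] rot [-1.02 -0.32  0.12] F [23.7  3.8 -9.8] T [ 0.59 -3.31 -0.01]
t 16.4333 way [ 1.78 -0.21  1.98] rot [-1.21 -0.41  0.16] F [ 30.4   2.3 -19.5] T [ 0.24 -4.17  0.01]
```

```bash
python3 -m pendant '[[0,2,0.4,0,0,0],[0,3,0.4,0,0,0],[0,3,0.2,0,0,0],[0,3,0,0,0,0],[0,0,0,0,0,0]]' >/dev/null; python3 st.py
python3 -m pendant '[[0,-1,0,0,0,0],[0,-1,0,0,0,0],[0,0,0,0,0,0],[0,0,0,0,0,0],[0,0,0,0,0,0]]' >/dev/null; python3 st.py
```

```text
t 16.85 way [ 2.4   2.21 -2.45] rot [ 0.01 -0.    0.06] F [ 3.8 -0.3  2.3] T [ 0.02 -0.32 -0.05]
t 17.2667 way [ 2.2   2.1  -2.15] rot [-0.28 -0.05  0.15] F [11.7  1.5 -7.4] T [ 0.19 -1.38 -0.01]
```

```bash
python3 -m pendant '[[0,2,0,0,0,0],[0,1,-0.5,0,0,0],[-0.8,1,0,0,0,0],[-0.8,0,0,0,0,0],[0,0,0,0,0,0]]' >/dev/null; python3 st.py
python3 -m pendant '[[0,-1,0.2,0,0,0],[0,-1,0.3,0,0,0],[0,-1,0.3,0,0,0],[0,-1,0.2,0,0,0],[0,0,0,0,0,0]]' >/dev/null; python3 st.py
python3 -m pendant '[[0,-1,0.4,0,0,0],[0,-1,0.4,0,0,0],[0,0,0,0,0,0],[0,0,0,0,0,0],[0,0,0,0,0,0]]' >/dev/null; python3 st.py
```

```text
t 17.6833 way [ 3.01  0.82 -2.48] rot [0.11 0.04 0.09] F [ 0.  -0.7  0.3] T [ 0.02  0.23 -0.02]
t 18.1 way [ 2.26  0.57 -2.35] rot [-0.25 -0.03  0.11] F [ 7.6  2.2 -3.7] T [ 0.39 -0.79  0.02]
t 18.5167 way [ 2.17  0.53 -2.37] rot [-0.44 -0.04  0.11] F [11.6  4.9 -1.8] T [ 0.68 -1.42  0.01]
```

```bash
python3 -m pendant '[[0,-1,0.4,0,0,0],[0,-1,0.4,0,0,0],[0.2,0,0,0,0,0],[0.2,0,0,0,0,0],[0,0,0,0,0,0]]' >/dev/null; python3 st.py
python3 -m pendant '[[0.2,-1,0.4,0,0,0],[0.2,-1,0.4,0,0,0],[0,-0.5,0.2,0,0,0],[0,0,0,0,0,0],[0,0,0,0,0,0]]' >/dev/null; python3 st.py
```

```text
t 18.9333 way [ 2.16  0.49 -2.36] rot [-0.65 -0.11  0.11] F [15.4  5.1 -5.2] T [ 0.87 -2.02  0.02]
t 19.35 way [ 2.05  0.51 -2.43] rot [-0.9  -0.16  0.12] F [20.8  7.  -4.6] T [ 1.08 -2.78  0.03]
```

Seated at about 21 N. Now I back off, open a little, retreat square off the deck and look.

```bash
python3 -m pendant '[[0,3,0,0,0,0],[0,3,0,0,0,0],[0,3,-0.5,0,0,0],[0,2,-0.5,0,0,0],[0,0,0,0,0,0]]' >/dev/null; python3 st.py
python3 -m pendant '[[0,0,0,0,0,0],[0,0,-0.5,0,0,0],[0,0,-1,0,0,0],[0,0,-1,0,0,0],[0,0,0,0,0,0]]' 150 >/dev/null; python3 st.py
python3 -m pendant '[[0,0,-5,0,0,0],[0,0,-20,0,0,0],[0,0,-30,0,0,0],[0,0,-30,0,0,0],[0,0,-30,0,0,0]]' >/dev/null; python3 st.py
python3 -m pendant '[[0,0,-10,0,0,0],[0,0,0,0,0,0],[0,0,0,0,0,0],[0,0,0,0,0,0],[0,0,0,0,0,0]]' >/dev/null
python3 - <<'E'
from h import *
import pickle
d={n:grab(n) for n in('scene','wrist','top')};pickle.dump(d,open('d6.pkl','wb'))
b=cv2.resize(d['wrist'][1]['frame'],None,fx=.8,fy=.8)
a=cv2.resize(d['scene'][1]['frame'][120:280,340:480],None,fx=2.05,fy=2.4,interpolation=2)
cv2.imwrite('pics/v6.png',np.hstack([b,a[:384]]))
E
```

```text
t 19.7667 way [ 3.18  0.47 -3.07] rot [ 0.37 -0.05 -0.16] F [-15.1   0.2  32.2] T [-0.14  2.7  -0.02]
t 20.1833 way [ 4.66  1.43 -1.99] rot [ 0.01 -0.01  0.06] F [ 0.4  0.3 -0.3] T [-0.01  0.3  -0.02]
t 20.6 way [  4.37   1.91 114.13] rot [0.05 0.03 0.05] F [ 0.1 -0.8  0.2] T [0.01 0.23 0.01]
```

View pics/v6.png

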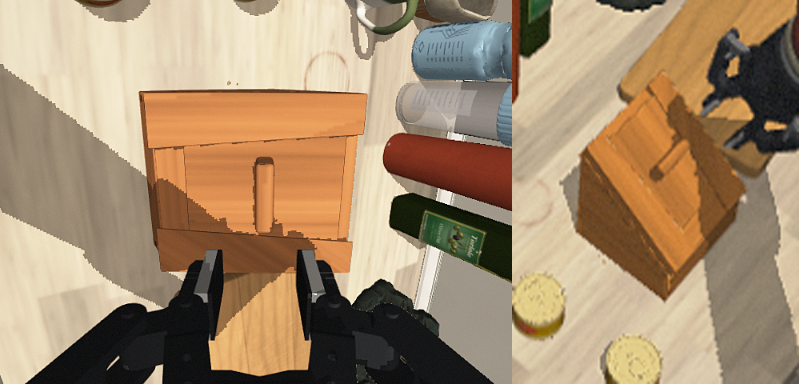

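The lid sits between both strips, bar centred. But on backing off the far finger tugged it up-slope by 15 N, so I'll push again with wider fingers and then back off less.

```bash
python3 -m pendant '[[-1.5,0,30,0,0,0],[0,0,30,0,0,0],[0,0,30,0,0,0],[0,0,24,0,0,0],[0,0,8,0,0,0]]' >/dev/null; python3 st.py
python3 -m pendant '[[0,-1,0.7,0,0,0],[0,-2,0,0,0,0],[0,-1.5,0,0,0,0],[0,-1,0,0,0,0],[0,0,0,0,0,0]]' ; python3 st.py
python3 -m pendant '[[0,-1,0,0,0,0],[0,-1,0,0,0,0],[0,-1,0,0,0,0],[0,0,0,0,0,0],[0,0,0,0,0,0]]' >/dev/null; python3 st.py
```

```text
t 21.5833 way [ 1.33  1.73 -2.93] rot [0.37 0.26 0.14] F [-0.7  0.9 -0.4] T [ 0.09  0.25 -0.02]
t: 22.0
tcp_pos: [0.5076, -0.1888, 0.129]
tcp_rot: [2.616, 0.001, 1.589]
force: [-0.5, -0.3, 0.5]
opening: 0.414
gripper_force: 0.0
t 22.0 way [ 0.07 -0.71  1.56] rot [-0.12 -0.11  0.05] F [-0.2 -0.3  0.7] T [0.01 0.25 0.05]
t 22.4167 way [-3.85 -0.11  0.33] rot [ 0.   -0.01  0.07] F [-0.4  0.5  0.2] T [-0.02  0.26  0.02]
```

```bash
python3 -m pendant '[[0.3,-1,0,0,0,0],[0,-1,0,0,0,0],[0,0,0,0,0,0],[0,0,0,0,0,0],[0,0,0,0,0,0]]' >/dev/null; python3 st.py
python3 -m pendant '[[0,-1,0.2,0,0,0],[0,-1,0.2,0,0,0],[0,0,0,0,0,0],[0,0,0,0,0,0],[0,0,0,0,0,0]]' >/dev/null; python3 st.py
```

```text
t 22.8333 way [-4.08 -0.13  0.78] rot [-0.19 -0.07  0.08] F [ 5.2  0.1 -3.3] T [ 0.07 -0.49 -0.01]
t 23.25 way [-4.2  -0.21  0.89] rot [-0.41 -0.09  0.11] F [10.7  1.6 -7.1] T [ 0.22 -1.29  0.01]
```

```bash
python3 -m pendant '[[0,-1,0.4,0,0,0],[0,-1,0.4,0,0,0],[0,0,0,0,0,0],[0,0,0,0,0,0],[0,0,0,0,0,0]]' >/dev/null; python3 st.py
```

```text
t 23.6667 way [-4.27 -0.25  0.83] rot [-0.61 -0.1   0.11] F [15.   4.1 -7.3] T [ 0.65 -1.91  0.03]
```

```bash
python3 -m pendant '[[0,-1,0.4,0,0,0],[0,-1,0.4,0,0,0],[0,0,0,0,0,0],[0,0,0,0,0,0],[0,0,0,0,0,0]]' >/dev/null; python3 st.py
python3 -m pendant '[[0,-1,0.5,0,0,0],[0,-0.7,0.3,0,0,0],[0,0,0,0,0,0],[0,0,0,0,0,0],[0,0,0,0,0,0]]' >/dev/null; python3 st.py
```

```text
t 24.0833 way [-4.37 -0.29  0.78] rot [-0.8  -0.11  0.12] F [19.   7.2 -6.8] T [ 1.01 -2.58  0.04]
t 24.5 way [-4.41 -0.33  0.74] rot [-0.96 -0.1   0.12] F [22.3  9.  -5.1] T [ 1.41 -3.07  0.18]
```

```bash
python3 -m pendant '[[0,3,-0.7,0,0,0],[0,3,-0.7,0,0,0],[0,3,-0.7,0,0,0],[0,3,-0.7,0,0,0],[0,3,-0.7,0,0,0]]' >/dev/null; python3 st.py
python3 -m pendant '[[0,1,0,0,0,0],[0,0,0,0,0,0],[0,0,-1,0,0,0],[0,0,-1,0,0,0],[0,0,-2,0,0,0]]' >/dev/null; python3 st.py
python3 -m pendant '[[0,0,-5,0,0,0],[0,0,-25,0,0,0],[0,0,-30,0,0,0],[0,0,-30,0,0,0],[0,0,-30,0,0,0]]' >/dev/null
python3 -m pendant '[[0,0,-30,0,0,0],[0,0,0,0,0,0],[0,0,0,0,0,0],[0,0,0,0,0,0],[0,0,0,0,0,0]]' >/dev/null; python3 st.py
python3 - <<'E'
from h import *
import pickle
def bar(s,im):
    hsv=cv2.cvtColor(im['frame'],cv2.COLOR_BGR2HSV);return None
s,im=grab('wrist','w7.png'); s2,im2=grab('top','top7.png')
a=cv2.resize(im['frame'],None,fx=.8,fy=.8); b=cv2.resize(im2['frame'][150:320,400:530],None,fx=2.2,fy=2.26)
cv2.imwrite('pics/v7.png',np.hstack([a,b[:384]]));pickle.dump((s,im),open('w7.pkl','wb'))
E
```

```text
t 24.9167 way [0.51 0.5  0.41] rot [0.11 0.04 0.1 ] F [-0.6  0.3  0.4] T [ 0.01  0.24 -0.05]
t 25.3333 way [2.   0.31 4.82] rot [0.05 0.01 0.08] F [-0.2 -0.   0.2] T [-0.03  0.25 -0.01]
t 26.1667 way [  1.38   0.7  153.65] rot [0.12 0.09 0.11] F [ 0.1  0.  -0.2] T [ 0.03  0.26 -0.02]
```

View pics/v7.png

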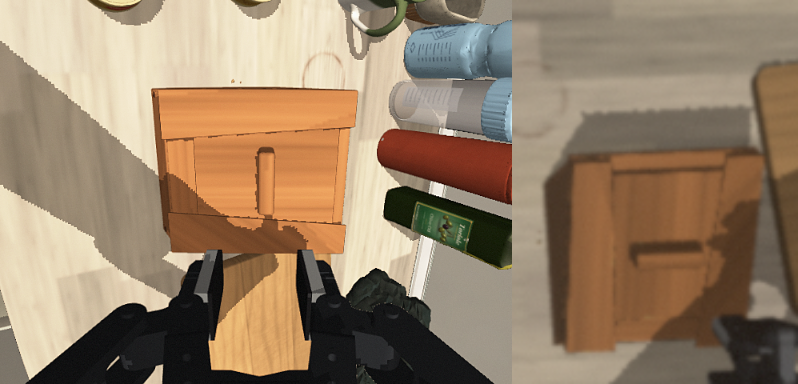

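The views show the lid wedged straight between both strips, its bar at wrist crop (266,180), with the hand clear and the tins and mug unmoved. I'm handing in.

```bash
python3 -c "
from cell import arm
print(arm.close_job())"
```

```text
the job is handed in; nothing more can be done
None
```

The lid is wedged between both strips, released and holding on its own. The last downslope push was about 22 N, and I handed the job in at about 26 s. The mug and tins were never touched and looked unmoved in the last views.

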